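Load a sensor into the test pocket and hold the index plunger back

ROBOT

A 6-joint arm with a two-finger parallel gripper is mounted at the origin on the work surface. World frame = base frame: x ahead of the robot, y to its left, z up, the work surface at z = 0. Lengths are in m, angles in rad, forces in N, time in s.
With the tool pointing down it reaches from about 0.225 to 0.875 m from the base axis. Payload 3.4 kg.
Tool frame: the origin (TCP) lies where the fingers leave the gripper's body, on its centre line; the fingertips stand 73 mm ahead of it and the grasp point (between the pads) lies 54 mm ahead of it; x points along the fingers, y is the direction in which the jaws open and shut, and the axes are right-handed (so a half turn about x gives the same grasp; the last joint's range is limited). The gripper opens to 85 mm and grips with 20 to 120 N. Pads are 22 mm wide; open, the fingers measure 114 mm over their backs; the gripper's body (76 mm by 85 mm) begins 54 mm behind the grasp point. The pads swing forward as they close: fully open they stand 13 mm farther back than shut.
Start: joints at [1.042, 0.276, 1.505, -0, 1.361, -0.121], TCP at [0.228, 0.528, 0.304] pointing down, gripper open.
Joint ranges: [-2.89, 2.89], [-0.75, 2.08], [0.22, 2.7], [-1.18, 4.32], [0.11, 2.71], [-2.7, 2.7]. Speed limits (rad/s): [2.57, 2.57, 3.14, 3.14, 3.14, 3.14].

INTERFACE

Orientations are given as a unit quaternion [w, x, y, z].
In Python, from rig import manip gives the robot as it stands.
- The arm moves only by the tool play_rows, never from a script. Its argument "steps" is a list of rows, each a list of 5 numbers: the closure, from 0 (fully open) to 1 (shut), then the shift along the tool's x, y, z as a fraction of full scale, then the turn about the tool's x as a fraction of full scale. In form: [[grip, tx, ty, tz, twist], ...]. A call has 1 to 20 rows; each row shifts and turns the commanded pose from where the row before left it, along the tool's axes as they then stand; what a row does not reach is not made up. Full scale, the value 1, is 0.03 m for a shift and 6 degrees for a turn. A row lasts 1/10 s, in which the tool goes at most 50 mm and 8.59 degrees, less where a joint would pass 70% of its speed; a pose out of reach is approached as far as the arm can. A call with a number of a shift or a turn outside -1 to 1 is refused whole. A call with a gripper value outside its range is refused whole. The fingers move at their own pace and stop on an object; "newtons" is the grip in N (left out, the last holds). Time passes only in rows, so rows that do not move let the fingers close. It gives the time, the measured TCP pose, the force and the opening at its end, in the units of the state.
- manip.get_state(): the state, without advancing time (a new reading comes with each control period).
- manip.get_image(name): name is "scene" or "top"; returns (picture, depth): 480x640x3 uint8, red, green, blue; 480x640 float32, m along the optical axis (not along the pixel's ray), 0 where there is no reading.
- manip.camera_model(name): a dict with "mtx" (3x3 intrinsics, pixels), "R" (3x3) and "t" (3): a world point X has camera coordinates R X + t. Camera axes: x right, y down, z forward; pixel columns grow to the right and rows downward; lengths in m; the calibration is good to about 2 mm. A picture is of the moment at which its call begins. camera_model takes no time and is no camera call.
- manip.sign_off(): hands the job in, once; it reports no verdict.
Trained networks look in the newest picture that a camera, given by its name, has taken for a name from the list of things; names that differ only in an ending like _2 or _b are one class to them, and where a whole thing is asked for, a point or a joint stands for the part that bears it (a point fixed in the world has none). Each returns a list of dicts, best first, with "conf" (0 to 1); they miss things now and then, are a little off and sometimes report something else, mostly with a low value. They report only what shows in the picture. A call takes as long as a camera call. They do not tell look-alikes from the thing itself.
- manip.regions_of(camera, query): "mask" (480x640 bool, what is visible of it).
- manip.mark_of(camera, query): "location" ([x, y, z] in m, in the coordinates of the camera as it stood for that picture, good to about 4 mm: a listed point, or the origin of a listed thing).
The state is a dict: "clock": time; "qpos": joint angles; "qd": joint speeds; "effort": joint torques, N m; "position": TCP position; "ee_rot": TCP orientation; "contact_force": force on the tool from outside, world axes, zero at the start; "moment": the same for the moment, N m; "width": finger opening in m.
Only numpy, scipy, OpenCV 4.12 (cv2) and the standard library are available. Lean on these libraries where they do the work, as an engineer would, in place of code of your own. Each camera call takes 0.05 s, during which the arm holds its last target.

TASK

Stack the three loose sensor parts squarely in the pocket of the test fixture, one at a time: first the tall housing, then the spacer ring, then the flat top disc, each fully down on the one below and released. Then pull the fixture's sprung index plunger fully back by its black tab and keep it there, its pin clear of the seat hole, so that a colleague can turn the carrier: your program finishes while still holding it. Do not shove the other things on the bench about.

Things in the scene. Friction and masses are not known exactly. Their poses are not given: they have to be found in the camera images.
- fixture: Test fixture, fixed on the 2 mm green mat. Origin: underside of its base plate, below the pocket's centre; z up. Base 8 mm thick, x -55..55, y -60..165 mm. On it a round carrier, 100 mm across, top at z 30 mm. On that, two curved grey walls (z 30..74, 7 thick, on the +y and -y sides) form the pocket, with open slots 44 mm wide towards +x and -x for the fingers. The plunger lies beyond, along +y.
- pocket_floor (a point): Centre of the pocket's floor, 30 mm above the fixture's origin; axes as the fixture's. Pocket 59.4 mm across, widened over its top 5 mm as a lead-in. Centres of the seated parts lie 12 mm (housing), 29 mm (spacer) and 39 mm (disc) above this point; the disc's top is then flush with the walls' tops.
- seat_hole (a point): Mouth of the hole in the carrier's rim that the plunger's pin sits in, 50 mm from the pocket's axis along the fixture's +y, 20 mm above the fixture's origin.
- pin_tip (a point): Tip of the plunger's steel pin (10 mm diameter, along the fixture's y axis). At rest it is 10 mm inside the seat hole.
- pull_tab (a point): Grip point on the black upright tab, 18 mm below its top. Tab 10 mm thick (fixture y), 28 mm wide (x), z 12..72 mm over the fixture's origin; at rest 133 mm from the pocket's axis. Towards the pocket the shaft runs at z 15..25 mm; a dark bracket 35 mm high ends 45 mm short of the tab. Axes as the fixture's: pinch it from above, fingers closing along y, and pull along +y.
- plunger (a joint): Travel of the plunger in m along the fixture's +y: 0 seated, 0.020 fully back against its stop. Its spring pulls it home with about 5 N at 0 and 10 N fully back; let go, it snaps back.
- housing_center (a point): Centre of the sensor housing: solid white plastic puck, 56 mm diameter, 24 mm high, a small dark square on top; lies upright on the mat, 42 to 84 g. z up.
- spacer_center (a point): Centre of the spacer: white plastic ring, 56 mm outer and 38 mm inner diameter, 10 mm high; lies flat on the mat. z up.
- disc_center (a point): Centre of the top disc: solid white plastic disc, 56 mm diameter, 10 mm thick, six small dark dots on top; lies flat on the mat. z up.
- driver: Bystander: screwdriver, 160 mm, lying loose at the right of the mat.
- tape: Bystander: roll of clear tape, 84 mm across, 19 mm high.
- jar: Bystander: small glass jar, 42 mm across, 55 mm high.
- brush: Bystander: small brush, 170 mm, lying beyond the fixture.
- weight: Bystander: steel test weight with a knob, 38 mm across, 46 mm high.
Not all that is in view belongs to the job. What is shaped like the part that bears disc_center but brown or turquoise is not meant.

How it is judged:
On the way, in this order (a step that is already met when the one before it is completed fails the run):
1. the housing sits squarely in the pocket and is released (z of housing_center in the frame of fixture between 0.039 and 0.045 m and horizontal distance between housing_center and pocket_floor below 0.004 m and angle between housing_center's own z axis and vertical below 0.07 rad and contact force between the fingers and housing below 0.1 N), for 0.2 s.
2. the spacer ring on the housing sits squarely in the pocket and is released (z of housing_center in the frame of fixture between 0.039 and 0.045 m and horizontal distance between each of housing_center, spacer_center and pocket_floor below 0.004 m and angle between each of housing_center, spacer_center's own z axis and vertical below 0.07 rad and z of spacer_center in the frame of fixture between 0.056 and 0.062 m and contact force between the fingers and spacer below 0.1 N), for 0.2 s.
3. the top disc on the spacer ring sits squarely in the pocket and is released (z of housing_center in the frame of fixture between 0.039 and 0.045 m and horizontal distance between each of housing_center, spacer_center, disc_center and pocket_floor below 0.004 m and angle between each of housing_center, spacer_center, disc_center's own z axis and vertical below 0.07 rad and z of spacer_center in the frame of fixture between 0.056 and 0.062 m and z of disc_center in the frame of fixture between 0.066 and 0.072 m and contact force between the fingers and disc below 0.1 N), for 0.2 s.
4. the plunger is pulled fully back by the fingers (value of joint plunger above 0.016 m and contact force between the fingers and plunger above 2 N), for 0.3 s.
At the end, for the whole second after the job is handed in: Housing, spacer, disc stacked in that order in the pocket, each within 4 mm of its axis, 3 mm of its home height and 0.07 rad of level, untouched by the fingers; the plunger is still, at least 16 of its 20 mm back, held by the fingers (over 2 N) (all of step 3 and all of step 4 and contact force between the fingers and housing below 0.1 N and contact force between the fingers and spacer below 0.1 N and velocity of joint plunger between -0.01 and 0.01 m/s); the arm keeps its last pose, push and grip.
It fails at once if a bystander on the bench is shoved more than 30 mm (distance of any of driver, tape, jar, brush, weight from where it was at the start of the episode above 0.03 m).
It also fails if it takes over 72 s, if anything falls off the work surface, if the arm or the gripper's body presses on something with over 40 N, if the wrist force passes 120 N, or if a joint passes its speed limit or range.

## Working session

There is one attempt and no reset: what is moved stays moved. The work goes in short steps, Python scripts to look and compute and a tool call to move; the robot and the scene stay as the last step left them, time stands still between calls to the robot, and variables do not carry over. Pictures are saved under pics/ and viewed, and the job is handed in when it is done.

Besides the shell and the picture viewer there is one more tool, called as a command line: name --pt "numbers of a row" for each row, then --argument value for the rest. play_rows: Moves the arm, as the interface text tells. Its arguments: {"type":"object","properties":{"steps":{"type":"array","items":{"type":"array","items":{"type":"number"}}},"newtons":{"type":"number"}},"required":["steps"]}

```bash
mkdir -p pics; cat > h.py <<'E'
import numpy as np,cv2
from rig import manip
def cam(n):
    c=manip.camera_model(n);return np.array(c["mtx"]),np.array(c["R"]),np.array(c["t"])
def save(n,fn):
    p,d=manip.get_image(n);cv2.imwrite(fn,p[:,:,::-1]);np.save('d_%s.npy'%n,d);np.save('p_%s.npy'%n,p);return p,d
def c2w(n,X):
    K,R,t=cam(n);return R.T@(np.array(X)-t)
def px(n,X):
    K,R,t=cam(n);c=K@(R@np.array(X)+t);return c[:2]/c[2]
def cloud(n,d):
    K,R,t=cam(n);v,u=np.mgrid[0:480,0:640]
    P=np.stack([(u-K[0,2])/K[0,0]*d,(v-K[1,2])/K[1,1]*d,d],-1)
    return (P-t)@R
E
python3 - <<'E'
from h import *
np.set_printoptions(precision=4,suppress=True)
print(manip.get_state())
for n in ("top","scene"):
    save(n,f"pics/{n}0.png")
    K,R,t=cam(n);print(n,K,R,-R.T@t)
    for q in ["housing_center","spacer_center","disc_center","pocket_floor","pull_tab","seat_hole","fixture"]:
        for r in manip.mark_of(n,q)[:4]:
            w=c2w(n,r["location"]);print(n,q,round(r["conf"],2),w,px(n,w))
print(manip.get_state()["clock"])
E
```

```text
{'clock': 0.0, 'qpos': array([ 1.042 ,  0.2766,  1.5061, -0.    ,  1.3607, -0.121 ]), 'qd': array([-0.001 , -0.0013,  0.0017,  0.0006,  0.0001,  0.0016]), 'effort': array([  0.0032, -41.6772, -24.5813,   0.0002,   0.0109,  -0.    ]), 'position': array([0.2278, 0.5275, 0.303 ]), 'ee_rot': array([ 0.6922,  0.1426,  0.6927, -0.1438]), 'contact_force': array([-0.4871,  0.4519, -0.0246]), 'moment': array([0.0161, 0.0292, 0.0056]), 'width': 0.08511827585544991}
top [[442.2881   0.     320.2478]
 [  0.     442.2881 237.3077]
 [  0.       0.       1.    ]] [[ 0.0219 -0.9996  0.0175]
 [-0.996  -0.0233 -0.0868]
 [ 0.0872 -0.0155 -0.9961]] [ 0.4774 -0.0152  1.0581]
top housing_center 0.81 [ 0.4674 -0.1397  0.0129] [365.2321 281.2734]
top housing_center 0.47 [0.5409 0.1834 0.0247] [228.0438 246.6524]
top disc_center 0.85 [ 0.6265 -0.3115  0.0078] [437.1187 216.3533]
top disc_center 0.83 [ 0.5993 -0.092   0.0062] [345.7516 225.495 ]
top disc_center 0.62 [ 0.5977 -0.2019  0.0098] [391.76   227.0618]
top pocket_floor 0.69 [0.5258 0.1381 0.0266] [247.1133 253.5073]
top pull_tab 0.54 [0.5759 0.262  0
[... 533 characters left out ...]
53  0.0088] [219.6558 217.805 ]
scene disc_center 0.92 [ 0.6263 -0.3091  0.009 ] [205.686  272.1472]
scene disc_center 0.75 [ 0.5967 -0.2015  0.0076] [255.8778 260.9151]
scene disc_center 0.73 [ 0.5253 -0.0237  0.0129] [335.4466 232.953 ]
scene disc_center 0.7 [ 0.6023 -0.0929  0.0087] [304.4724 263.1898]
scene pocket_floor 0.93 [0.5205 0.1396 0.0344] [407.5741 226.701 ]
scene pocket_floor 0.17 [ 0.594  -0.1999  0.0095] [256.5817 259.4405]
scene pull_tab 0.23 [0.5415 0.1892 0.0239] [429.5371 237.1457]
scene seat_hole 0.89 [0.5439 0.1874 0.0236] [428.7875 238.1185]
scene seat_hole 0.62 [0.749  0.201  0.0067] [443.9193 326.9035]
scene fixture 0.68 [0.5207 0.1396 0.0053] [405.7562 233.4956]
0.8
```

View pics/top0.png

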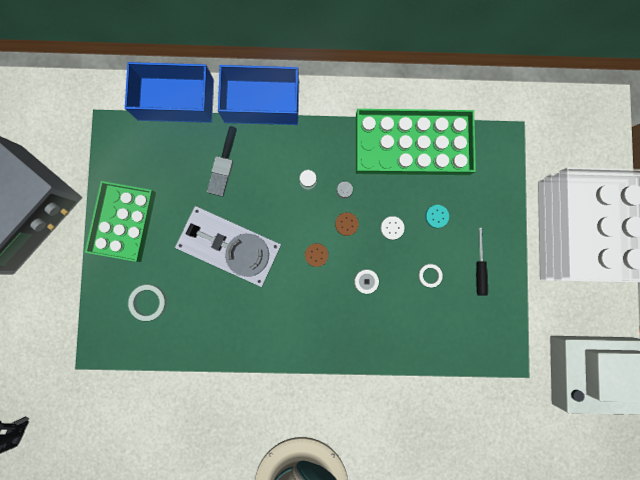

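View pics/scene0.png

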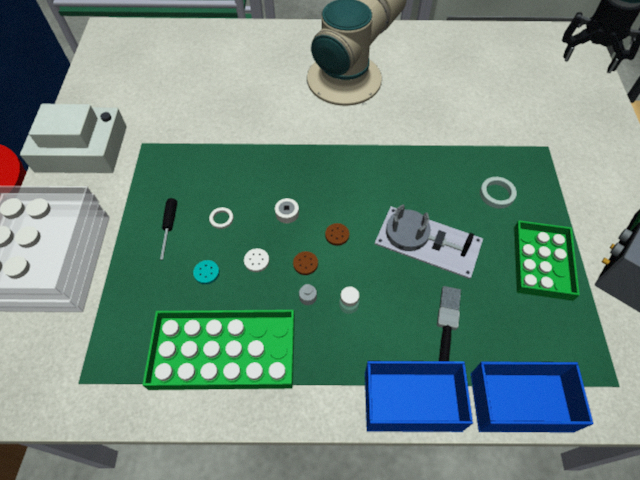

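```bash
python3 - <<'E'
import numpy as np,cv2
a=np.load('p_scene.npy')[180:300,180:360,::-1];b=np.load('p_top.npy')[190:310,310:490,::-1]
f=lambda x:cv2.resize(x,None,fx=2.2*2,fy=2.2*2,interpolation=cv2.INTER_CUBIC)
o=np.hstack([f(a)[:, :400],f(b)[:, :400]]);
o=np.vstack([cv2.resize(a,(450,300)),cv2.resize(b,(450,300))]);cv2.imwrite('pics/crop0.png',o)
E
```

```text
(no output)
```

View pics/crop0.png

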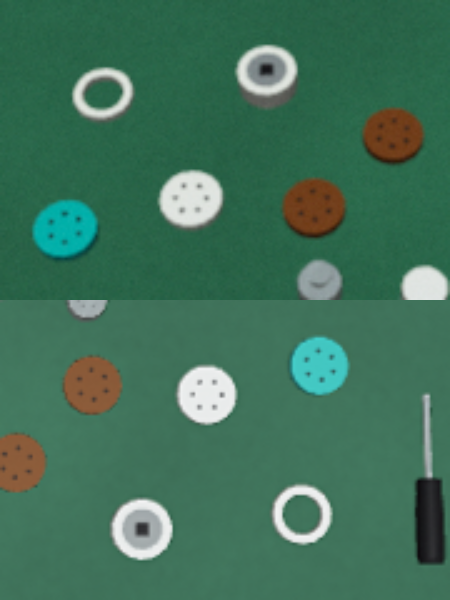

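White disc candidates at top-view pixels: white (392,227), turquoise (437,216), brown (346,223) and (316,254). The white one with six dots is meant, which the crop confirms. The housing is at (367,281) and the ring at (431,275). The white cylinder at (308,178) is the jar or its lid. Next I measure precisely.

```bash
cat > m.py <<'E'
from h import *
from scipy.optimize import least_squares
np.set_printoptions(precision=4,suppress=True)
def circ(n,c,ztop,r=.028,rad=28):
    p=np.load(f'p_{n}.npy').astype(int);d=np.load(f'd_{n}.npy');W=cloud(n,d)
    K,R,t=cam(n);C=-R.T@t
    m=(p.min(-1)>110)
    v,u=np.mgrid[0:480,0:640];m&=np.hypot(u-c[0],v-c[1])<rad
    m&=abs(W[...,2]-ztop)<.004
    m=m.astype(np.uint8)
    cs,_=cv2.findContours(m,cv2.RETR_EXTERNAL,cv2.CHAIN_APPROX_NONE)
    q=max(cs,key=cv2.contourArea)[:,0].astype(float)
    ray=np.c_[(q-[K[0,2],K[1,2]])/[K[0,0],K[1,1]],np.ones(len(q))]@R
    P=C+ray*((ztop-C[2])/ray[:,2])[:,None]
    f=least_squares(lambda s:np.hypot(P[:,0]-s[0],P[:,1]-s[1])-s[2],[*P.mean(0)[:2],.028],loss='soft_l1',f_scale=.001)
    zz=W[...,2][m>0]
    return f.x,np.median(zz),len(zz)
E
python3 - <<'E'
from m import *
for nm,x in dict(h=(.466,-.141,.026),s=(.483,-.295,.012),d=(.597,-.202,.012)).items():
    for n in("top","scene"): print(nm,n,*circ(n,px(n,x),x[2]))
# fixture plate
for n in("top","scene"):
    W=cloud(n,np.load(f'd_{n}.npy'));p=np.load(f'p_{n}.npy').astype(int)
    near=(np.hypot(W[...,0]-.56,W[...,1]-.19)<.2)
    z=W[...,2]
    print(n,'mat z',np.median(z[near&(z<.02)&(p[...,1]-p[...,0]>30)]))
    pm=near&(abs(z-.010)<.004)&(p.min(-1)>110)&(p.max(-1)-p.min(-1)<45)
    P=W[pm][:,:2]
    cs,_=cv2.findContours(cv2.morphologyEx(pm.astype(np.uint8),cv2.MORPH_OPEN,np.ones((3,3))),cv2.RETR_EXTERNAL,cv2.CHAIN_APPROX_NONE)
    q=np.vstack([c[:,0] for c in cs if cv2.contourArea(c)>30]);P=W[q[:,1],q[:,0]][:,:2]
    print(n,'plate rect',cv2.minAreaRect((P*1000).astype(np.float32)),cv2.boxPoints(cv2.minAreaRect((P*1000).astype(np.float32))))
    for lo,hi,nm in((.026,.038,'carrier'),(.070,.082,'walls/tab')):
        mm=near&(z>lo)&(z<hi); print(nm,mm.sum())
        k,l,s,c=cv2.connectedComponentsWithStats(mm.astype(np.uint8))
        for i in range(1,k):
            if s[i,4]>4: print('  ',s[i,4],c[i],W[l==i].mean(0),W[l==i].min(0),W[l==i].max(0))
a=np.load('p_scene.npy')[190:290,370:490,::-1];b=np.load('p_top.npy')[195:295,165:290,::-1]
cv2.imwrite('pics/fix.png',np.vstack([cv2.resize(a,(360,300)),cv2.resize(b,(375,300))[:,:360]]))
E
```

```text
h top [ 0.4674 -0.1412  0.0268] 0.02640883591458213 412
h scene [ 0.4651 -0.1385  0.0268] 0.027740223727372837 275
s top [ 0.4847 -0.2943  0.0269] 0.01193815416138776 234
s scene [ 0.4824 -0.2922  0.0267] 0.013401701621854558 190
d top [ 0.5961 -0.2028  0.0267] 0.012559004512255723 406
d scene [ 0.5943 -0.2001  0.027 ] 0.01378160568973912 372
top mat z 0.002326561012501309
top plate rect ((543.72607421875, 186.9595947265625), (224.5594024658203, 109.79894256591797), 67.02985382080078) [[449.3624 105.0073]
 [550.4551  62.1581]
 [638.0898 268.9119]
 [536.997  311.761 ]]
carrier 1510
   132 [143.8712 222.9545] [0.5912 0.379  0.0312] [0.5328 0.3675 0.0261] [0.6508 0.389  0.0363]
   1375 [243.16   253.0167] [0.5266 0.1465 0.0323] [0.4736 0.0888 0.026 ] [0.5865 0.2623 0.038 ]
walls/tab 220
   58 [189.7414 229.2414] [0.5748 0.2605 0.0737] [0.5618 0.2513 0.0705] [0.5888 0.2685 0.0789]
   84 [231.0714 247.7619] [0.5356 0.167  0.0745] [0.5125 0.1507 0.0703] [0.5553 0.1762 0.0797]
   78 [256.5    259.4872] [0.5108 0.1097 0.0751] [0.4894 0.0999 0.0701] [0.5343 0.1239 0.0799]
scene mat z 0.004517
[... 305 characters left out ...]
.5708 0.201  0.038 ]
   111 [520.0631 254.8829] [0.5906 0.3821 0.0327] [0.5375 0.3722 0.0261] [0.6404 0.3897 0.038 ]
   101 [453.5545 245.2475] [0.566  0.2392 0.0302] [0.548  0.2126 0.0261] [0.587  0.2635 0.0378]
   22 [437.4545 244.9091] [0.5662 0.203  0.0316] [0.5621 0.1946 0.0268] [0.5694 0.2118 0.0372]
   6 [453.8333 310.1667] [0.7201 0.2208 0.0268] [0.7174 0.219  0.0263] [0.722  0.2234 0.0284]
walls/tab 231
   83 [398.2892 212.2289] [0.5092 0.114  0.076 ] [0.487  0.1037 0.07  ] [0.5342 0.1284 0.0809]
   87 [424.8161 221.5517] [0.5331 0.1704 0.0758] [0.5099 0.1547 0.0702] [0.5557 0.1801 0.0814]
   61 [470.1475 238.0328] [0.5744 0.2636 0.0756] [0.5588 0.2554 0.0703] [0.5874 0.2736 0.0801]
```

View pics/fix.png

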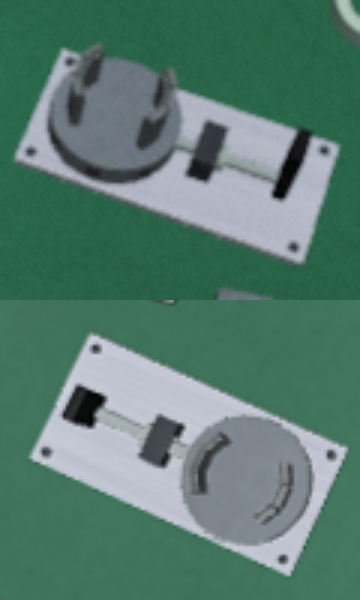

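The plate fit is 224.6 x 109.8 mm against 225 x 110 nominal. It puts the pocket axis at (0.523, 0.1386), and the wall tops agree. The two cameras differ by a constant of about (-2, +2.7) mm, which I'll calibrate with a centred grasp of the housing.

```bash
cat > plan.py <<'E'
import sys
from h import *
from scipy.spatial.transform import Rotation as Ro
np.set_printoptions(precision=4,suppress=True)
def st():
    s=manip.get_state();q=s["ee_rot"];return s,Ro.from_quat([q[1],q[2],q[3],q[0]]).as_matrix()
FY=np.array([.3903,.9207,0]);FX=np.array([.9207,-.3903,0])
def plan(x,y,z,jaw=None,show=True):
    s,R=st();p=s["position"];d=R.T@(np.array([x,y,z])-p)
    print("t",round(s["clock"],2),"pos",p,"tool x",R[:,0],"y",R[:,1],"F",s["contact_force"],"w",round(s["width"],4))
    print("now shift fullscale units (tool axes, before twist):",d/.03)
    if jaw is not None:
        # twist about tool x so that R[:,1] -> +-jaw
        c=[]
        for sg in(1,-1):
            j=R.T@(sg*np.array(jaw));a=np.degrees(np.arctan2(j[2],j[1]));c.append(a)
            A=Ro.from_euler('x',a,degrees=True).as_matrix()
            print("  twist deg",round(a,2),"units",round(a/6,3),"shift after twist:",(A.T@d)/.03)
    print("q6",s["qpos"][5],"q",s["qpos"])
E
python3 - <<'E'
from plan import *
plan(.4663,-.140,.20,FX)
plan(.4663,-.140,.20,FY)
E
```

```text
t 0.8 pos [0.2281 0.5279 0.304 ] tool x [ 0.0001  0.0001 -1.    ] y [0.3966 0.918  0.0002] F [-0.0537  0.152  -0.0772] w 0.0855
now shift fullscale units (tool axes, before twist): [  3.463  -17.2872  16.1195]
  twist deg 89.61 units 14.934 shift after twist: [ 3.463  16.0002 17.3977]
  twist deg -90.39 units -15.066 shift after twist: [  3.463  -16.0002 -17.3977]
q6 -0.12097783370045463 q [ 1.042   0.2758  1.5049  0.      1.3607 -0.121 ]
t 0.8 pos [0.2281 0.5279 0.304 ] tool x [ 0.0001  0.0001 -1.    ] y [0.3966 0.918  0.0002] F [-0.0537  0.152  -0.0772] w 0.0855
now shift fullscale units (tool axes, before twist): [  3.463  -17.2872  16.1195]
  twist deg -0.39 units -0.066 shift after twist: [  3.463  -17.3977  16.0002]
  twist deg 179.61 units 29.934 shift after twist: [  3.463   17.3977 -16.0002]
q6 -0.12097783370045463 q [ 1.042   0.2758  1.5049  0.      1.3607 -0.121 ]
```

play_rows --pt "0 0 -0.5 0.46 -0.066" --pt "0 0.2 -0.96 0.885 0" --pt "0 0.2 -0.96 0.885 0" --pt "0 0.2 -0.96 0.885 0" --pt "0 0.2 -0.96 0.885 0" --pt "0 0.2 -0.96 0.885 0" --pt "0 0.2 -0.96 0.885 0" --pt "0 0.2 -0.96 0.885 0" --pt "0 0.2 -0.96 0.885 0" --pt "0 0.2 -0.96 0.885 0" --pt "0 0.2 -0.96 0.885 0" --pt "0 0.2 -0.96 0.885 0" --pt "0 0.2 -0.96 0.885 0" --pt "0 0.2 -0.96 0.885 0" --pt "0 0.2 -0.96 0.885 0" --pt "0 0.2 -0.96 0.885 0" --pt "0.2 0.2 -0.96 0.885 0" --pt "0.2 0.2 -0.96 0.885 0" --pt "0.2 0.2 -0.5 0.46 0" --pt "0.2 0 0 0 0" --newtons 30

```text
clock: 2.8
position: [0.4672, -0.1401, 0.1953]
ee_rot: [0.693, 0.142, 0.693, -0.142]
contact_force: [-0.2, 0.2, 0.2]
width: 0.0683
```

```bash
python3 - <<'E'
from plan import *
plan(.4663,-.140,.09,FX)
plan(.4663,-.140,.09,FY)
save("scene","pics/s1.png")
E
```

```text
t 2.8 pos [ 0.4672 -0.1401  0.1953] tool x [ 0.0002 -0.0006 -1.    ] y [ 0.3932  0.9195 -0.0005] F [-0.1959  0.2319  0.1572] w 0.0683
now shift fullscale units (tool axes, before twist): [ 3.5096 -0.0076 -0.0284]
  twist deg 89.82 units 14.97 shift after twist: [ 3.5096 -0.0285  0.0075]
  twist deg -90.18 units -15.03 shift after twist: [ 3.5096  0.0285 -0.0075]
q6 -1.6002166877460533 q [-0.4338  0.2362  1.8552 -0.0006  1.0498 -1.6002]
t 2.8 pos [ 0.4672 -0.1401  0.1953] tool x [ 0.0002 -0.0006 -1.    ] y [ 0.3932  0.9195 -0.0005] F [-0.1959  0.2319  0.1572] w 0.0683
now shift fullscale units (tool axes, before twist): [ 3.5096 -0.0076 -0.0284]
  twist deg -0.18 units -0.03 shift after twist: [ 3.5096 -0.0075 -0.0285]
  twist deg 179.82 units 29.97 shift after twist: [3.5096 0.0075 0.0285]
q6 -1.6002166877460533 q [-0.4338  0.2362  1.8552 -0.0006  1.0498 -1.6002]
```

View pics/s1.png

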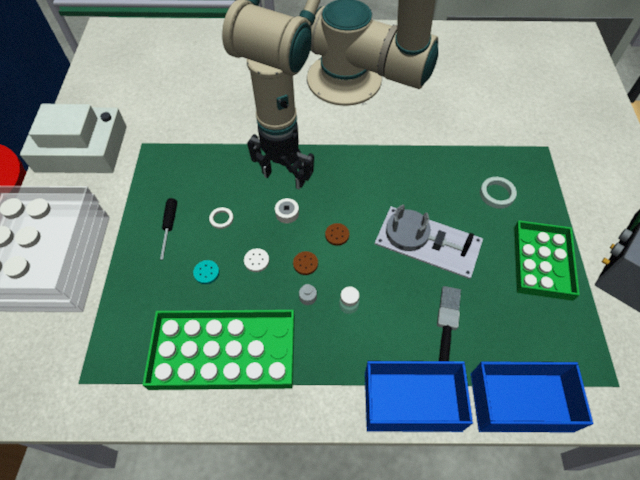

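play_rows --pt "0.2 0.5 0 -0.03 0" --pt "0.2 0.8 0 0 0" --pt "0.2 0.8 0 0 0" --pt "0.2 0.8 0 0 0" --pt "0.2 0.6 0 0 0" --pt "0.2 0.3 0 0 0" --pt "0.2 0 0 0 0"

```text
clock: 3.55
position: [0.4645, -0.1359, 0.0813]
ee_rot: [0.692, 0.141, 0.694, -0.14]
contact_force: [-0.5, -0.6, 0.2]
width: 0.0684
```

```bash
python3 - <<'E'
from plan import *
plan(.4663,-.140,.078,FY)
p,d=save("scene","pics/s2.png")
c=p[130:240,220:350,::-1];cv2.imwrite('pics/s2c.png',cv2.resize(c,None,fx=5,fy=5,interpolation=cv2.INTER_CUBIC))
E
```

```text
t 3.55 pos [ 0.4645 -0.1359  0.0813] tool x [-0.0022  0.0013 -1.    ] y [0.3893 0.9211 0.0004] F [-0.4885 -0.5527  0.2405] w 0.0684
now shift fullscale units (tool axes, before twist): [ 0.1107 -0.1035  0.1093]
  twist deg 0.06 units 0.011 shift after twist: [ 0.1107 -0.1034  0.1095]
  twist deg -179.94 units -29.989 shift after twist: [ 0.1107  0.1034 -0.1095]
q6 -1.5999293125165885 q [-0.4287  0.3821  2.0037  0.0004  0.7584 -1.5999]
```

View pics/s2c.png

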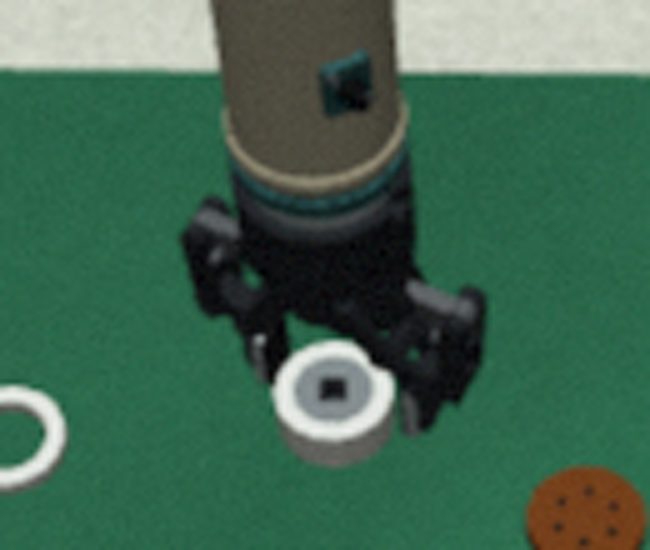

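play_rows --pt "0.2 0 0 0 0" --pt "0.2 0 0 0 0"

```text
clock: 3.8
position: [0.4659, -0.1372, 0.0829]
ee_rot: [0.694, 0.141, 0.692, -0.141]
contact_force: [-0.6, 1.0, 0.4]
width: 0.0686
```

```bash
python3 - <<'E'
from plan import *
plan(.4663,-.140,.078,FY)
print(manip.get_state()["qd"])
E
```

```text
t 3.8 pos [ 0.4659 -0.1372  0.0829] tool x [ 0.0021 -0.0008 -1.    ] y [0.3901 0.9208 0.0001] F [-0.5505  0.9939  0.3983] w 0.0686
now shift fullscale units (tool axes, before twist): [ 0.1636 -0.0804  0.0464]
  twist deg 0.01 units 0.002 shift after twist: [ 0.1636 -0.0804  0.0464]
  twist deg -179.99 units -29.998 shift after twist: [ 0.1636  0.0804 -0.0464]
q6 -1.6000963110106567 q [-0.4299  0.3801  2.0011  0.0002  0.7582 -1.6001]
[-0.0038  0.0025  0.0019  0.0007 -0.0015 -0.0001]
```

play_rows --pt "0.2 0.1 -0.05 0 0" --pt "0.2 0.1 0 0 0" --pt "0.2 0 0 0 0"

```text
clock: 4.1
position: [0.4644, -0.1385, 0.0756]
ee_rot: [0.693, 0.141, 0.693, -0.141]
contact_force: [0.1, 0.1, 0.2]
width: 0.0683
```

```bash
python3 - <<'E'
from plan import *
plan(.4663,-.140,.075,FY)
p,d=save("scene","pics/s3.png")
W=cloud("scene",d)
m=np.hypot(W[...,0]-.466,W[...,1]+.14)<.09
m&=(p.max(-1)<60)&(W[...,2]<.05)&(W[...,2]>-.01)
for i in (W[m][np.argsort(W[m][:,2])][:12]): print(i)
c=p[130:240,220:350,::-1];cv2.imwrite('pics/s3c.png',cv2.resize(c,None,fx=5,fy=5,interpolation=cv2.INTER_CUBIC))
E
```

```text
t 4.1 pos [ 0.4644 -0.1385  0.0756] tool x [-0.0005  0.0004 -1.    ] y [0.3905 0.9206 0.0001] F [0.1348 0.1118 0.2033] w 0.0683
now shift fullscale units (tool axes, before twist): [ 0.0203 -0.022   0.0769]
  twist deg -0.01 units -0.002 shift after twist: [ 0.0203 -0.0221  0.0769]
  twist deg 179.99 units 29.998 shift after twist: [ 0.0203  0.0221 -0.0769]
q6 -1.6033422250413643 q [-0.4336  0.3912  2.0093  0.0002  0.7418 -1.6033]
[ 0.4133 -0.1532  0.0011]
[ 0.4295 -0.1861  0.0026]
[ 0.4172 -0.1189  0.0028]
[ 0.4092 -0.1971  0.0032]
[ 0.4148 -0.1506  0.0033]
[ 0.4296 -0.1063  0.0038]
[ 0.4095 -0.1629  0.004 ]
[ 0.43   -0.1039  0.0043]
[ 0.4338 -0.1856  0.0045]
[ 0.4679 -0.1098  0.0045]
[ 0.4333 -0.1038  0.0048]
[ 0.3892 -0.1812  0.0051]
```

View pics/s3c.png

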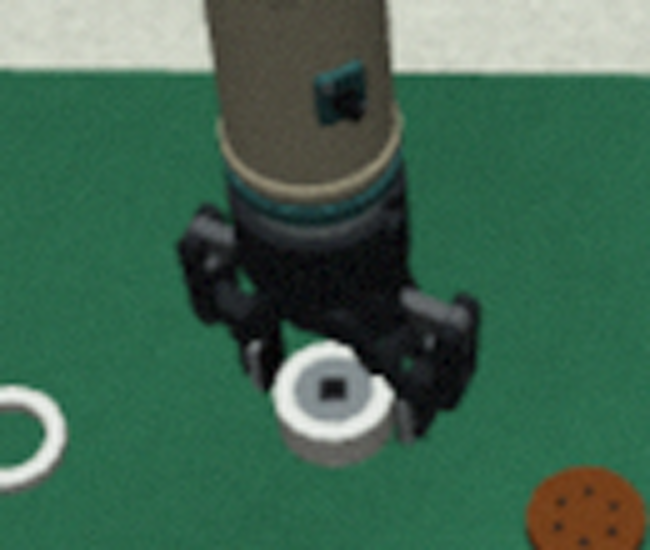

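play_rows --pt "0.2 0.1 0 0.05 0" --pt "0.2 0 0 0 0"

```text
clock: 4.35
position: [0.4662, -0.1392, 0.0726]
ee_rot: [0.693, 0.141, 0.693, -0.141]
contact_force: [-0.3, -0.7, 0.0]
width: 0.0686
```

play_rows --pt "0.2 0.08 0 0 0" --pt "0.2 0 0 0 0"

```text
clock: 4.55
position: [0.4659, -0.139, 0.0702]
ee_rot: [0.693, 0.141, 0.693, -0.141]
contact_force: [-0.3, -0.1, -0.3]
width: 0.0683
```

play_rows --pt "0.2 0.06 0 0 0" --pt "0.2 0 0 0 0"

```text
clock: 4.75
position: [0.466, -0.139, 0.0685]
ee_rot: [0.693, 0.141, 0.693, -0.141]
contact_force: [-0.4, -0.1, 0.2]
width: 0.0682
```

play_rows --pt "0.2 -0.1 0 0 0" --pt "0.4 0 0 0 0" --pt "0.4 0 0 0 0" --pt "0.4 0 0 0 0" --pt "0.4 0 0 0 0" --pt "0.4 0 0 0 0" --newtons 20

```text
clock: 5.35
position: [0.4664, -0.1392, 0.0722]
ee_rot: [0.693, 0.141, 0.693, -0.141]
contact_force: [0.0, -0.1, 4.8]
width: 0.0554
```

play_rows --pt "0.15 -0.1 0 0 0" --pt "0.15 0 0 0 0" --pt "0.15 0 0 0 1" --pt "0.15 0 0 0 1" --pt "0.15 0 0 0 1" --pt "0.15 0 0 0 1" --pt "0.15 0 0 0 1" --pt "0.15 0 0 0 1" --pt "0.15 0 0 0 1" --pt "0.15 0 0 0 1" --pt "0.15 0 0 0 1" --pt "0.15 0 0 0 1" --pt "0.15 0 0 0 1" --pt "0.15 0 0 0 1" --pt "0.15 0 0 0 1" --pt "0.15 0 0 0 1" --pt "0.15 0 0 0 1"

```text
clock: 7.05
position: [0.466, -0.139, 0.0745]
ee_rot: [-0.389, -0.59, -0.389, 0.59]
contact_force: [0.3, 0.5, 0.1]
width: 0.0725
```

play_rows --pt "0.4 0 0 0 0" --pt "0.4 0 0 0 0" --pt "0.4 0 0 0 0" --pt "0.4 0 0 0 0" --pt "0.4 0 0 0 0"

```text
clock: 7.55
position: [0.4661, -0.1391, 0.0747]
ee_rot: [0.391, 0.589, 0.391, -0.589]
contact_force: [0.8, 0.5, 2.4]
width: 0.0553
```

```bash
python3 - <<'E'
from plan import *
plan(.4663,-.140,.075,FX)
E
```

```text
t 7.55 pos [ 0.4661 -0.1391  0.0747] tool x [ 0.0001  0.     -1.    ] y [ 0.921  -0.3897  0.0001] F [0.7581 0.4803 2.4219] w 0.0553
now shift fullscale units (tool axes, before twist): [-0.0087  0.0169  0.0258]
  twist deg 0.04 units 0.006 shift after twist: [-0.0087  0.0169  0.0258]
  twist deg -179.96 units -29.994 shift after twist: [-0.0087 -0.0169 -0.0258]
q6 -0.032978017533492894 q [-0.4332  0.3943  2.0067  0.0001  0.7406 -0.033 ]
```

play_rows --pt "0.1 0 0 0 0" --pt "0.1 0 0 0 0" --pt "0.1 -0.8 0 0 0" --pt "0.1 -1 0 0 0" --pt "0.1 -1 0 -1 0" --pt "0.1 -0.2 0 -1 0" --pt "0.1 0 0 -1 0" --pt "0.1 0 0 -1 0" --pt "0.1 0 0 -1 0" --pt "0.1 0 0 -1 0" --pt "0.1 0 0 0 0"

```text
clock: 8.65
position: [0.5376, 0.0294, 0.1646]
ee_rot: [0.391, 0.59, 0.391, -0.588]
contact_force: [0.1, -1.0, -0.6]
width: 0.0772
```

```bash
python3 - <<'E'
from m import *
for n in("top","scene"):
    save(n,f"pics/{n}4.png")
for nm,x in dict(h=(.466,-.139,.026),s=(.483,-.295,.012),d=(.597,-.202,.012)).items():
    for n in("top","scene"): print(nm,n,*circ(n,px(n,x),x[2]))
from plan import *
plan(.4661,-.1391,.0765)
E
```

```text
h top [ 0.4663 -0.139   0.0267] 0.02630777727538871 408
h scene [ 0.4645 -0.1357  0.0267] 0.028183556636792235 271
s top [ 0.4845 -0.2943  0.0267] 0.011763658680628758 230
s scene [ 0.4825 -0.2915  0.0268] 0.013408189169660547 187
d top [ 0.596  -0.203   0.0266] 0.012452802119214004 408
d scene [ 0.5941 -0.2     0.0271] 0.013688022953881907 378
t 8.75 pos [0.5361 0.027  0.1644] tool x [-0.0009 -0.0003 -1.    ] y [ 0.9214 -0.3885 -0.0007] F [-0.7497  0.1058  0.2588] w 0.077
now shift fullscale units (tool axes, before twist): [2.9325 0.0029 6.0076]
q6 0.32022364410059084 q [-0.0791  0.3365  1.7945 -0.0004  1.0114  0.3202]
```

View pics/top4.png

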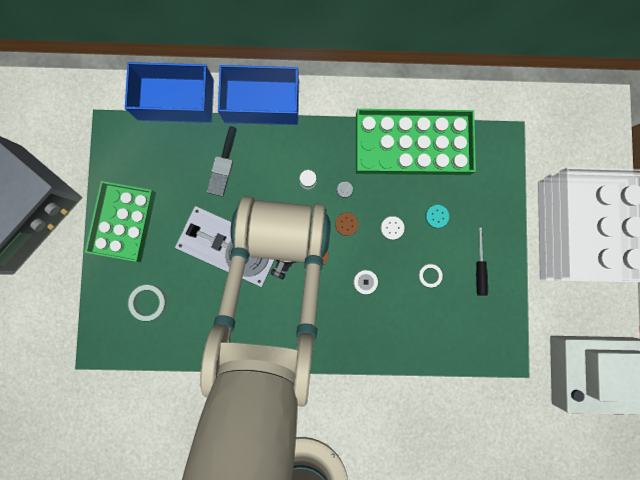

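The top camera agrees with FK to 0.3 mm (housing (0.4663,-0.1390) against (0.4661,-0.1391)). I'll use the top-camera values.

play_rows --pt "0.1 0 0 0.5 0" --pt "0.1 0 0 1 0" --pt "0.1 0 0 1 0" --pt "0.1 0 0 1 0" --pt "0.1 0 0 1 0" --pt "0.1 0 0 1 0" --pt "0.1 0.1 0 0.5 0" --pt "0.1 0.9 0 0 0" --pt "0.1 0.9 0 0 0" --pt "0.1 0.7 0 0 0" --pt "0.1 0.38 0 0 0" --pt "0.1 0 0 0 0" --pt "0.1 0 0 0 0"

```text
clock: 10.05
position: [0.466, -0.1398, 0.0757]
ee_rot: [0.39, 0.59, 0.39, -0.59]
contact_force: [0.9, -0.7, 0.0]
width: 0.0768
```

```bash
python3 - <<'E'
from plan import *
plan(.4661,-.1391,.075,FX)
E
```

```text
t 10.05 pos [ 0.466  -0.1398  0.0757] tool x [ 0.0005 -0.0003 -1.    ] y [ 0.9204 -0.391   0.0006] F [ 0.9495 -0.7386  0.0484] w 0.0768
now shift fullscale units (tool axes, before twist): [ 0.0246 -0.0074 -0.0234]
  twist deg -0.04 units -0.007 shift after twist: [ 0.0246 -0.0074 -0.0234]
  twist deg 179.96 units 29.993 shift after twist: [0.0246 0.0074 0.0234]
q6 -0.03282276573362958 q [-0.4346  0.3927  2.0057 -0.0001  0.7426 -0.0328]
```

play_rows --pt "0.45 0 0 0 0" --pt "0.45 0 0 0 0" --pt "0.45 0 0 0 0" --pt "0.45 0 0 0 0" --pt "0.45 0 0 0 0" --pt "0.45 -0.3 0 0 0" --pt "0.45 -0.9 0 0 0" --pt "0.45 -0.9 0 0 0" --pt "0.45 -0.9 0 0 0" --pt "0.45 -0.9 0 0 0" --newtons 30

```text
clock: 11.05
position: [0.4659, -0.1388, 0.194]
ee_rot: [0.391, 0.59, 0.39, -0.589]
contact_force: [-0.2, -0.4, -1.0]
width: 0.0548
```

play_rows --pt "0.45 0 -0.1 -0.5 0" --pt "0.45 0 -0.18 -0.9 0" --pt "0.45 0 -0.18 -0.9 0" --pt "0.45 0 -0.18 -0.9 0" --pt "0.45 0 -0.18 -0.9 0" --pt "0.45 0 -0.18 -0.9 0" --pt "0.45 0 -0.18 -0.9 0" --pt "0.45 0 -0.18 -0.9 0" --pt "0.45 0 -0.18 -0.9 0" --pt "0.45 0 -0.18 -0.9 0" --pt "0.45 0 -0.18 -0.6 0" --pt "0.45 0 -0.14 -0.08 0" --pt "0.45 0 0 0 0" --pt "0.45 0 0 0 0"

```text
clock: 12.45
position: [0.5179, 0.1404, 0.1925]
ee_rot: [-0.391, -0.589, -0.39, 0.59]
contact_force: [-1.0, -0.4, -0.4]
width: 0.0548
```

```bash
python3 - <<'E'
from plan import *
plan(.5232,.1385,.155,FX)
p,d=save("scene","pics/s5.png")
c=p[130:270,330:490,::-1];cv2.imwrite('pics/s5c.png',cv2.resize(c,None,fx=4,fy=4,interpolation=cv2.INTER_CUBIC))
E
```

```text
t 12.45 pos [0.5179 0.1404 0.1925] tool x [-0.0003 -0.0006 -1.    ] y [ 0.9207 -0.3903 -0.    ] F [-0.9881 -0.3728 -0.4048] w 0.0548
now shift fullscale units (tool axes, before twist): [ 1.2489  0.1873 -0.0111]
  twist deg 0.0 units 0.0 shift after twist: [ 1.2489  0.1873 -0.0111]
  twist deg -180.0 units -30.0 shift after twist: [ 1.2489 -0.1873  0.0111]
q6 0.5365406728875283 q [ 0.1353  0.3066  1.758  -0.0006  1.0773  0.5365]
```

View pics/s5c.png

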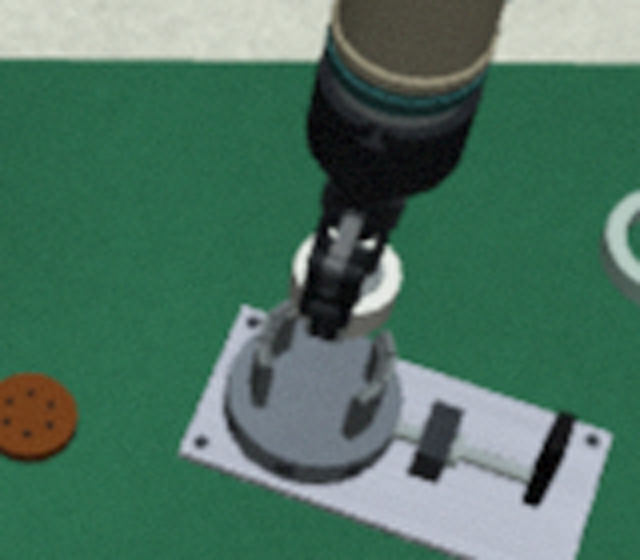

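play_rows --pt "0.45 0.3 0.187 -0.01 0" --pt "0.45 0.6 0 0 0" --pt "0.45 0.33 0 0 0" --pt "0.45 0 0 0 0" --pt "0.45 0 0 0 0" --pt "0.45 0 0 0 0"

```text
clock: 13.1
position: [0.5242, 0.1391, 0.1559]
ee_rot: [0.391, 0.59, 0.39, -0.589]
contact_force: [-0.0, -0.4, -1.2]
width: 0.055
```

```bash
python3 - <<'E'
from plan import *
plan(.5232,.1385,.107,FX)
E
```

```text
t 13.1 pos [0.5242 0.1391 0.1559] tool x [ 0.0012  0.0002 -1.    ] y [ 0.9206 -0.3904  0.001 ] F [-0.0092 -0.4163 -1.2021] w 0.055
now shift fullscale units (tool axes, before twist): [ 1.6294 -0.0238  0.0339]
  twist deg -0.01 units -0.001 shift after twist: [ 1.6294 -0.0238  0.0339]
  twist deg 179.99 units 29.999 shift after twist: [ 1.6294  0.0238 -0.0339]
q6 0.5321355381917124 q [0.1311 0.3523 1.7945 0.0001 0.9936 0.5321]
```

play_rows --pt "0.45 0.15 -0.015 0.015 0" --pt "0.45 0.2 0 0 0" --pt "0.45 0.2 0 0 0" --pt "0.45 0 0 0 0"

```text
clock: 13.5
position: [0.5223, 0.1389, 0.1378]
ee_rot: [-0.39, -0.589, -0.391, 0.59]
contact_force: [-0.1, 0.3, 0.1]
width: 0.0551
```

play_rows --pt "0.45 0.2 0 0 0" --pt "0.45 0.3 0 0 0" --pt "0.45 0.3 0 0 0" --pt "0.45 0 0 0 0"

```text
clock: 13.9
position: [0.522, 0.1388, 0.1132]
ee_rot: [-0.39, -0.588, -0.391, 0.591]
contact_force: [-0.4, -0.5, -0.3]
width: 0.0549
```

No contact so far, so the part is in. I'll lower the last bit until it touches.

play_rows --pt "0.45 0.1 0 0 0" --pt "0.45 0.08 0 0 0" --pt "0.45 0 0 0 0"

```text
clock: 14.2
position: [0.523, 0.139, 0.1093]
ee_rot: [-0.39, -0.589, -0.39, 0.59]
contact_force: [-0.4, 0.3, -0.3]
width: 0.0549
```

play_rows --pt "0.45 0.05 0 0 0" --pt "0.45 0 0 0 0" --pt "0.45 0 0 0 0"

```text
clock: 14.5
position: [0.5232, 0.139, 0.1081]
ee_rot: [0.39, 0.59, 0.39, -0.589]
contact_force: [-0.2, 0.2, 0.1]
width: 0.0547
```

play_rows --pt "0.45 0.06 0 0 0" --pt "0.45 0 0 0 0" --pt "0.45 0 0 0 0"

```text
clock: 14.8
position: [0.5233, 0.139, 0.1066]
ee_rot: [0.391, 0.59, 0.39, -0.589]
contact_force: [-1.0, 0.8, 3.2]
width: 0.0549
```

play_rows --pt "0.1 0 0 0 0" --pt "0.1 0 0 0 0" --pt "0.1 0 0 0 0" --pt "0.1 -0.3 0 0 0" --pt "0.1 -0.8 0 0 0" --pt "0.1 -0.9 0 0 0" --pt "0.1 -0.6 0.15 0.4 0" --pt "0.1 0 0.3 0.9 0" --pt "0.1 0 0.3 0.9 0" --pt "0.1 0 0.3 0.9 0" --pt "0.1 0 0.3 0.9 0" --pt "0.1 0 0.3 0.9 0" --pt "0.1 0 0.3 0.9 0" --pt "0.1 0 0.3 0.9 0" --pt "0.1 0 0.3 0.9 0" --pt "0.1 0 0.3 0.9 0" --pt "0.1 0 0.3 0.9 0" --pt "0.1 0 0.3 0.9 0" --pt "0.1 0 0.3 0.9 0" --pt "0.1 0 0.3 0.9 0"

```text
clock: 16.8
position: [0.4931, -0.2439, 0.1848]
ee_rot: [0.391, 0.59, 0.39, -0.589]
contact_force: [0.6, 0.3, 0.1]
width: 0.0768
```

```bash
python3 - <<'E'
from m import *
from plan import *
plan(.4845,-.2943,.075,FX)
p,d=save("scene","pics/s6.png");p2,_=save("top","pics/t6.png")
c=p[170:290,360:490,::-1];e=p2[195:295,165:290,::-1]
cv2.imwrite('pics/s6c.png',np.vstack([cv2.resize(c,(390,300)),cv2.resize(e,(390,300))]))
print(px("top",(.5232,.1385,.056)))
print(circ("top",px("top",(.5232,.1385,.056)),.056,rad=20))
print(circ("top",px("top",(.4845,-.2943,.012)),.012))
print(circ("top",px("top",(.596,-.203,.012)),.012))
E
```

```text
t 16.8 pos [ 0.4931 -0.2439  0.1848] tool x [ 0.0006 -0.0002 -1.    ] y [ 0.9207 -0.3903  0.0007] F [0.6373 0.2889 0.1013] w 0.0768
now shift fullscale units (tool axes, before twist): [3.6618 0.3889 1.6605]
  twist deg -0.0 units -0.001 shift after twist: [3.6618 0.3888 1.6605]
  twist deg 180.0 units 29.999 shift after twist: [ 3.6618 -0.3888 -1.6605]
q6 -0.18489880816562335 q [-0.5858  0.3321  1.74    0.0002  1.0688 -0.1849]
[244.9998 254.0175]
(array([0.5236, 0.139 , 0.027 ]), np.float64(0.05624712100804796), 442)
(array([ 0.4837, -0.267 ,  0.0012]), np.float64(0.010030974671634742), 2)
(array([ 0.5961, -0.2033,  0.0266]), np.float64(0.01239414768451299), 409)
```

View pics/s6c.png

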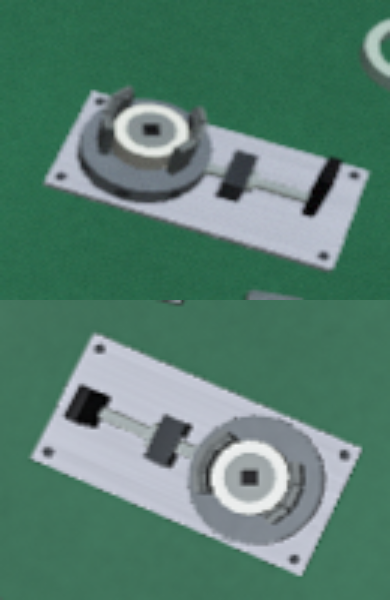

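Housing is seated at (0.5236, 0.1390) with its top at 0.056. Next is the spacer.

play_rows --pt "0.1 0 0.1 0.5 0" --pt "0.1 0.1 0.2 0.8 0" --pt "0.1 0.7 0.089 0.36 0" --pt "0.1 0.9 0 0 0" --pt "0.1 0.9 0 0 0" --pt "0.1 0.7 0 0 0" --pt "0.1 0.4 0 0 0" --pt "0.1 0 0 0 0" --pt "0.1 0 0 0 0"

```text
clock: 17.8
position: [0.4851, -0.2932, 0.0738]
ee_rot: [0.391, 0.59, 0.39, -0.589]
contact_force: [0.2, 0.2, 1.0]
width: 0.0767
```

```bash
python3 - <<'E'
from plan import *
plan(.4845,-.2943,.0735,FX)
E
```

```text
t 17.8 pos [ 0.4851 -0.2932  0.0738] tool x [ 0.0007 -0.0004 -1.    ] y [ 0.9209 -0.3898  0.0008] F [0.2247 0.2232 0.9879] w 0.0767
now shift fullscale units (tool axes, before twist): [ 0.0085 -0.0027  0.0416]
  twist deg 0.03 units 0.005 shift after twist: [ 0.0085 -0.0027  0.0416]
  twist deg -179.97 units -29.995 shift after twist: [ 0.0085  0.0027 -0.0416]
q6 -0.2661583211020077 q [-0.6665  0.4829  1.829   0.0001  0.8289 -0.2662]
```

play_rows --pt "0.45 0 0 0.035 0" --pt "0.45 0 0 0 0" --pt "0.45 0 0 0 0" --pt "0.45 0 0 0 0" --pt "0.45 0 0 0 0"

```text
clock: 18.3
position: [0.4849, -0.2946, 0.0749]
ee_rot: [0.392, 0.59, 0.39, -0.589]
contact_force: [-0.3, 0.7, 7.0]
width: 0.0536
```

```bash
python3 - <<'E'
from plan import *
plan(.5236,.1388,.075,FX)
E
```

```text
t 18.3 pos [ 0.4849 -0.2946  0.0749] tool x [ 0.0023 -0.0019 -1.    ] y [ 0.9208 -0.39    0.0029] F [-0.2535  0.7331  6.9645] w 0.0536
now shift fullscale units (tool axes, before twist): [ -0.0283  -4.4461 -13.8062]
  twist deg 0.02 units 0.003 shift after twist: [ -0.0283  -4.4505 -13.8048]
  twist deg -179.98 units -29.997 shift after twist: [-0.0283  4.4505 13.8048]
q6 -0.26794653828840415 q [-0.6686  0.4814  1.828  -0.      0.8292 -0.2679]
```

play_rows --pt "0.45 -0.2 0 0 0" --pt "0.45 -0.8 0 0 0" --pt "0.45 -0.9 0 0 0" --pt "0.45 -0.9 0 0 0" --pt "0.45 -0.9 0 0 0" --pt "0.45 -0.2 0 0 0" --pt "0.45 0 0 0 0"

```text
clock: 19.0
position: [0.4846, -0.2943, 0.1914]
ee_rot: [0.391, 0.59, 0.39, -0.589]
contact_force: [0.2, -0.2, -0.3]
width: 0.0535
```

```bash
python3 - <<'E'
from plan import *
plan(.5236,.1388,.19,FX)
p,d=save("scene","pics/s7.png")
c=p[100:250,150:310,::-1];cv2.imwrite('pics/s7c.png',cv2.resize(c,None,fx=4,fy=4,interpolation=cv2.INTER_CUBIC))
E
```

```text
t 19.0 pos [ 0.4846 -0.2943  0.1914] tool x [ 0.0023 -0.0017 -1.    ] y [ 0.9207 -0.3902  0.0028] F [ 0.2278 -0.1505 -0.265 ] w 0.0535
now shift fullscale units (tool axes, before twist): [  0.0249  -4.4347 -13.8003]
  twist deg 0.01 units 0.001 shift after twist: [  0.0249  -4.4368 -13.7996]
  twist deg -179.99 units -29.999 shift after twist: [ 0.0249  4.4368 13.7996]
q6 -0.26780976263326545 q [-0.6686  0.3475  1.6961  0.0001  1.0951 -0.2678]
```

View pics/s7c.png

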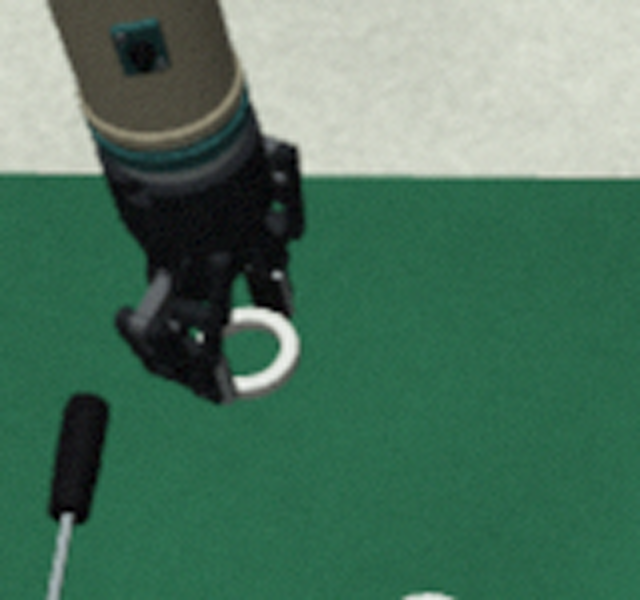

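play_rows --pt "0.45 0 -0.15 -0.4 0" --pt "0.45 0 -0.287 -0.9 0" --pt "0.45 0 -0.3 -0.9 0" --pt "0.45 0 -0.3 -0.9 0" --pt "0.45 0 -0.3 -0.9 0" --pt "0.45 0 -0.3 -0.9 0" --pt "0.45 0 -0.3 -0.9 0" --pt "0.45 0 -0.3 -0.9 0" --pt "0.45 0 -0.3 -0.9 0" --pt "0.45 0 -0.3 -0.9 0" --pt "0.45 0 -0.3 -0.9 0" --pt "0.45 0 -0.3 -0.9 0" --pt "0.45 0 -0.3 -0.9 0" --pt "0.45 0 -0.3 -0.9 0" --pt "0.45 0 -0.3 -0.9 0" --pt "0.45 0 -0.1 -0.8 0" --pt "0.45 0.3 0 0 0" --pt "0.45 0.3 0 0 0" --pt "0.45 0 0 0 0" --pt "0.45 0 0 0 0"

```text
clock: 21.05
position: [0.5224, 0.1382, 0.1712]
ee_rot: [-0.39, -0.589, -0.39, 0.591]
contact_force: [0.2, 0.2, 0.5]
width: 0.0533
```

```bash
python3 - <<'E'
from plan import *
plan(.5236,.1388,.155,FX)
E
```

```text
t 21.05 pos [0.5224 0.1382 0.1712] tool x [-0.0024 -0.0005 -1.    ] y [ 0.9203 -0.3912 -0.0021] F [0.1505 0.1899 0.4687] w 0.0533
now shift fullscale units (tool axes, before twist): [ 0.5411  0.0303 -0.0356]
  twist deg -0.06 units -0.01 shift after twist: [ 0.5411  0.0303 -0.0356]
  twist deg 179.94 units 29.99 shift after twist: [ 0.5411 -0.0303  0.0356]
q6 0.5319786383320947 q [ 0.1299  0.3343  1.777  -0.0002  1.0327  0.532 ]
```

play_rows --pt "0.45 0.3 0.025 -0.025 0" --pt "0.45 0.2 0 0 0" --pt "0.45 0 0 0 0" --pt "0.45 0 0 0 0"

```text
clock: 21.45
position: [0.5241, 0.1392, 0.157]
ee_rot: [-0.39, -0.589, -0.39, 0.59]
contact_force: [0.6, -0.3, -0.5]
width: 0.0539
```

```bash
python3 - <<'E'
from plan import *
plan(.5236,.1388,.135,FX)
E
```

```text
t 21.45 pos [0.5241 0.1392 0.157 ] tool x [-0.0005  0.     -1.    ] y [ 0.9206 -0.3906 -0.0004] F [ 0.6002 -0.2515 -0.4905] w 0.0539
now shift fullscale units (tool axes, before twist): [ 0.733  -0.0091  0.0199]
  twist deg -0.02 units -0.003 shift after twist: [ 0.733  -0.0091  0.0199]
  twist deg 179.98 units 29.997 shift after twist: [ 0.733   0.0091 -0.0199]
q6 0.5325482976100215 q [0.1313 0.3516 1.7923 0.0001 0.9982 0.5325]
```

play_rows --pt "0.45 0.2 0 0.01 0" --pt "0.45 0.2 0 0 0" --pt "0.45 0.1 0 0 0" --pt "0.45 0 0 0 0"

```text
clock: 21.85
position: [0.5236, 0.1392, 0.1415]
ee_rot: [-0.39, -0.589, -0.391, 0.59]
contact_force: [0.1, -0.0, -1.3]
width: 0.0537
```

play_rows --pt "0.45 0.15 0 0 0" --pt "0.45 0.1 0 0 0" --pt "0.45 0 0 0 0"

```text
clock: 22.15
position: [0.5238, 0.1392, 0.1342]
ee_rot: [-0.39, -0.589, -0.391, 0.59]
contact_force: [0.1, -0.2, -0.3]
width: 0.0533
```

play_rows --pt "0.45 0.08 0 0 0" --pt "0.45 0 0 0 0" --pt "0.45 0 0 0 0"

```text
clock: 22.45
position: [0.5241, 0.1392, 0.1323]
ee_rot: [0.39, 0.59, 0.39, -0.589]
contact_force: [0.4, 0.1, -0.0]
width: 0.0535
```

play_rows --pt "0.45 0.08 0 0 0" --pt "0.45 0 0 0 0" --pt "0.45 0 0 0 0"

```text
clock: 22.75
position: [0.5241, 0.1392, 0.1299]
ee_rot: [0.39, 0.59, 0.39, -0.59]
contact_force: [-0.2, 0.4, 0.3]
width: 0.0533
```

play_rows --pt "0.45 0.06 0 0 0" --pt "0.45 0 0 0 0" --pt "0.45 0 0 0 0"

```text
clock: 23.05
position: [0.5243, 0.1392, 0.1289]
ee_rot: [0.391, 0.59, 0.39, -0.589]
contact_force: [-0.8, -0.1, 4.8]
width: 0.0538
```

play_rows --pt "0.1 0 0 0 0" --pt "0.1 0 0 0 0" --pt "0.1 0 0 0 0" --pt "0.1 -0.3 0 0 0" --pt "0.1 -0.8 0 0 0" --pt "0.1 -0.9 0 0 0" --pt "0.1 0 0.36 0.5 0" --pt "0.1 0 0.6 0.86 0" --pt "0.1 0 0.6 0.86 0" --pt "0.1 0 0.6 0.86 0" --pt "0.1 0 0.6 0.86 0" --pt "0.1 0 0.6 0.86 0" --pt "0.1 0 0.6 0.86 0" --pt "0.1 0 0.6 0.86 0" --pt "0.1 0 0.6 0.86 0" --pt "0.1 0 0.6 0.86 0" --pt "0.1 0 0.6 0.86 0" --pt "0.1 0 0.3 0.46 0" --pt "0.1 0 0 0 0"

```text
clock: 24.95
position: [0.5965, -0.2048, 0.1882]
ee_rot: [0.39, 0.59, 0.389, -0.59]
contact_force: [-0.3, -0.3, -0.6]
width: 0.0771
```

```bash
python3 - <<'E'
from m import *
from plan import *
plan(.596,-.203,.0735,FX)
p,d=save("scene","pics/s8.png");p2,_=save("top","pics/t8.png")
c=p[170:290,360:490,::-1];e=p2[195:295,165:290,::-1]
cv2.imwrite('pics/s8c.png',np.vstack([cv2.resize(c,(390,300)),cv2.resize(e,(390,300))]))
print(circ("top",px("top",(.5236,.139,.066)),.066,rad=20))
E
```

```text
t 24.95 pos [ 0.5965 -0.2048  0.1882] tool x [ 0.0007 -0.0005 -1.    ] y [ 0.9197 -0.3926  0.0009] F [-0.2831 -0.2586 -0.6226] w 0.0771
now shift fullscale units (tool axes, before twist): [ 3.8244 -0.0413 -0.0485]
  twist deg -0.14 units -0.024 shift after twist: [ 3.8244 -0.0412 -0.0486]
  twist deg 179.86 units 29.976 shift after twist: [3.8244 0.0412 0.0486]
q6 -0.03743070768681724 q [-0.4409  0.4376  1.5538 -0.0001  1.1494 -0.0374]
(array([0.524 , 0.1386, 0.0267]), np.float64(0.06578080438097378), 266)
```

View pics/s8c.png

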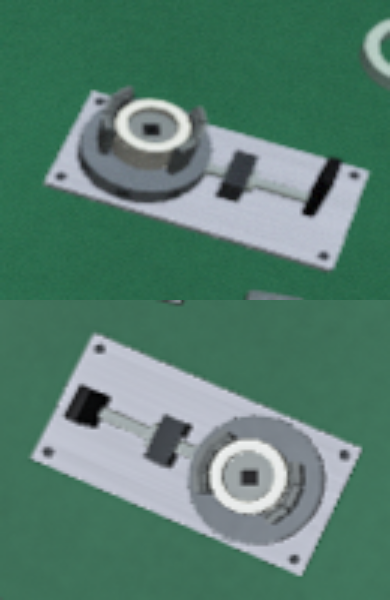

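The spacer is seated at (0.524, 0.1386), top at 0.066, as expected. In the crop it sits concentric between the walls at (249,477). The white disc at top pixel (392,228) is next.

play_rows --pt "0.1 0.3 -0.03 -0.03 0" --pt "0.1 0.8 0 0 0" --pt "0.1 0.9 0 0 0" --pt "0.1 0.9 0 0 0" --pt "0.1 0.6 0 0 0" --pt "0.1 0.28 0 0 0" --pt "0.1 0 0 0 0" --pt "0.1 0 0 0 0"

```text
clock: 25.85
position: [0.5961, -0.2011, 0.0753]
ee_rot: [0.391, 0.59, 0.39, -0.589]
contact_force: [-0.3, -0.0, 0.8]
width: 0.0767
```

```bash
python3 - <<'E'
from plan import *
plan(.596,-.203,.0735,FX)
E
```

```text
t 25.85 pos [ 0.5961 -0.2011  0.0753] tool x [ 0.0009 -0.0002 -1.    ] y [ 0.921  -0.3895  0.0009] F [-0.339  -0.0281  0.8225] w 0.0767
now shift fullscale units (tool axes, before twist): [0.0597 0.0226 0.0582]
  twist deg 0.05 units 0.008 shift after twist: [0.0597 0.0227 0.0582]
  twist deg -179.95 units -29.992 shift after twist: [ 0.0597 -0.0227 -0.0582]
q6 -0.03610612189864642 q [-0.4361  0.5509  1.6808  0.0002  0.909  -0.0361]
```

play_rows --pt "0.1 0.03 0.0 0.05 0" --pt "0.45 0 0 0 0" --pt "0.45 0 0 0 0" --pt "0.45 0 0 0 0" --pt "0.45 0 0 0 0" --pt "0.45 0 0 0 0"

```text
clock: 26.45
position: [0.5954, -0.2033, 0.0751]
ee_rot: [0.391, 0.59, 0.39, -0.589]
contact_force: [-0.5, 0.8, 5.8]
width: 0.0543
```

play_rows --pt "0.45 -0.2 0 0 0" --pt "0.45 -0.8 0 0 0" --pt "0.45 -0.9 0 0 0" --pt "0.45 -0.9 0 0 0" --pt "0.45 -0.9 0 0 0" --pt "0.45 -0.2 0 0 0" --pt "0.45 0 0 0 0"

```text
clock: 27.15
position: [0.5954, -0.2032, 0.1918]
ee_rot: [0.391, 0.59, 0.39, -0.589]
contact_force: [0.2, -0.5, -2.0]
width: 0.054
```

```bash
python3 - <<'E'
from plan import *
plan(.5238,.1388,.165,FX)
p,d=save("scene","pics/s9.png")
c=p[120:290,180:340,::-1];cv2.imwrite('pics/s9c.png',cv2.resize(c,None,fx=3.5,fy=3.5,interpolation=cv2.INTER_CUBIC))
E
```

```text
t 27.15 pos [ 0.5954 -0.2032  0.1918] tool x [ 0.0022 -0.0009 -1.    ] y [ 0.9207 -0.3903  0.0024] F [ 0.1926 -0.4994 -1.9832] w 0.054
now shift fullscale units (tool axes, before twist): [ 0.8766 -6.6496 -9.5646]
  twist deg 0.0 units 0.0 shift after twist: [ 0.8766 -6.6499 -9.5645]
  twist deg -180.0 units -30.0 shift after twist: [0.8766 6.6499 9.5645]
q6 -0.03862206883695337 q [-0.4395  0.4319  1.5538  0.0001  1.1535 -0.0386]
```

View pics/s9c.png

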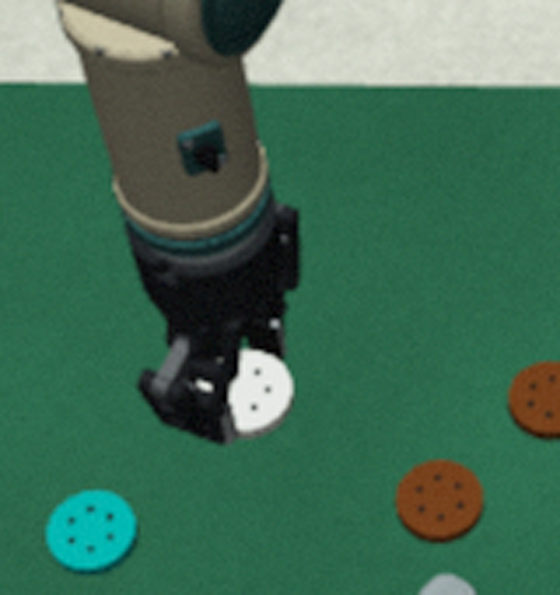

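The white six-dot disc is in the jaws at crop (262,392), level. I'm moving it to the pocket.

play_rows --pt "0.45 0 -0.3 -0.43 0" --pt "0.45 0 -0.6 -0.86 0" --pt "0.45 0 -0.6 -0.86 0" --pt "0.45 0 -0.6 -0.86 0" --pt "0.45 0 -0.6 -0.86 0" --pt "0.45 0 -0.6 -0.86 0" --pt "0.45 0 -0.6 -0.86 0" --pt "0.45 0 -0.6 -0.86 0" --pt "0.45 0 -0.6 -0.86 0" --pt "0.45 0 -0.6 -0.86 0" --pt "0.45 0 -0.6 -0.86 0" --pt "0.45 0 -0.35 -0.53 0" --pt "0.45 0.3 0 0 0" --pt "0.45 0.4 0 0 0" --pt "0.45 0 0 0 0" --pt "0.45 0 0 0 0"

```text
clock: 28.8
position: [0.5228, 0.138, 0.1686]
ee_rot: [-0.39, -0.589, -0.39, 0.591]
contact_force: [0.5, -0.2, -0.0]
width: 0.0538
```

```bash
python3 - <<'E'
from plan import *
plan(.5238,.1388,.155,FX)
E
```

```text
t 28.8 pos [0.5228 0.138  0.1686] tool x [-0.0024 -0.0005 -1.    ] y [ 0.9203 -0.3913 -0.002 ] F [ 0.5034 -0.1996 -0.036 ] w 0.0538
now shift fullscale units (tool axes, before twist): [ 0.4544  0.0201 -0.0372]
  twist deg -0.06 units -0.011 shift after twist: [ 0.4544  0.0201 -0.0372]
  twist deg 179.94 units 29.989 shift after twist: [ 0.4544 -0.0201  0.0372]
q6 0.5316144959161084 q [ 0.1295  0.3376  1.7795 -0.0002  1.0269  0.5316]
```

play_rows --pt "0.45 0.2 0.01 -0.02 0" --pt "0.45 0.25 0 0 0" --pt "0.45 0 0 0 0" --pt "0.45 0 0 0 0"

```text
clock: 29.2
position: [0.5237, 0.1391, 0.156]
ee_rot: [-0.39, -0.589, -0.39, 0.59]
contact_force: [0.3, -0.6, 0.8]
width: 0.0541
```

play_rows --pt "0.45 0.15 0 0 0" --pt "0.45 0.1 0 0 0" --pt "0.45 0.1 0 0 0" --pt "0.45 0 0 0 0"

```text
clock: 29.6
position: [0.5235, 0.1393, 0.1453]
ee_rot: [-0.39, -0.589, -0.391, 0.59]
contact_force: [0.6, 1.1, 0.4]
width: 0.0542
```

play_rows --pt "0.45 0.1 0 0 0" --pt "0.45 0.05 0 0 0" --pt "0.45 0 0 0 0" --pt "0.45 0 0 0 0"

```text
clock: 30.0
position: [0.5238, 0.1393, 0.1413]
ee_rot: [0.39, 0.59, 0.39, -0.589]
contact_force: [0.4, 0.5, 0.0]
width: 0.054
```

play_rows --pt "0.45 0.06 0 0 0" --pt "0.45 0 0 0 0" --pt "0.45 0 0 0 0"

```text
clock: 30.3
position: [0.5238, 0.1393, 0.1395]
ee_rot: [0.39, 0.59, 0.39, -0.59]
contact_force: [0.4, 0.3, -0.1]
width: 0.0542
```

play_rows --pt "0.45 0.06 0 0 0" --pt "0.45 0 0 0 0" --pt "0.45 0 0 0 0"

```text
clock: 30.6
position: [0.5239, 0.1393, 0.139]
ee_rot: [0.391, 0.59, 0.39, -0.589]
contact_force: [-1.9, -0.3, 8.9]
width: 0.054
```

play_rows --pt "0.1 0 0 0 0" --pt "0.1 0 0 0 0" --pt "0.1 0 0 0 0" --pt "0.1 -0.3 0 0 0" --pt "0.1 -0.8 0 0 0" --pt "0.1 -0.9 0 0 0" --pt "0.1 0 0 -0.9 0" --pt "0.1 0 0 -0.9 0" --pt "0.1 0 0 -0.9 0" --pt "0.1 0 0 -0.9 0" --pt "0.1 0 0 -0.8 0"

```text
clock: 31.7
position: [0.5758, 0.2621, 0.1983]
ee_rot: [0.391, 0.59, 0.39, -0.589]
contact_force: [0.1, -0.0, 0.3]
width: 0.0769
```

play_rows --pt "0.3 0 0 0 -1" --pt "0.3 0 0 0 -1" --pt "0.3 0 0 0 -1" --pt "0.3 0 0 0 -1" --pt "0.3 0 0 0 -1" --pt "0.3 0 0 0 -1" --pt "0.3 0 0 0 -1" --pt "0.3 0 0 0 -1" --pt "0.3 0 0 0 -1" --pt "0.3 0 0 0 -1" --pt "0.3 0 0 0 -1" --pt "0.3 0 0 0 -1" --pt "0.3 0 0 0 -1" --pt "0.3 0 0 0 -1" --pt "0.3 0 0 0 -1" --pt "0.5 0 0 0 0" --pt "0.5 0 0 0 0"

```text
clock: 33.4
position: [0.5754, 0.2609, 0.198]
ee_rot: [0.693, 0.142, 0.693, -0.141]
contact_force: [0.6, 0.1, -0.4]
width: 0.0428
```

```bash
python3 - <<'E'
from m import *
from plan import *
plan(.5751,.2609,.110,FY)
p,d=save("scene","pics/s10.png");p2,d2=save("top","pics/t10.png")
c=p[150:290,360:500,::-1];e=p2[195:295,165:290,::-1]
cv2.imwrite('pics/s10c.png',np.vstack([cv2.resize(c,(390,300)),cv2.resize(e,(390,300))]))
try: print(circ("top",px("top",(.5236,.139,.076)),.076,rad=20))
except Exception as ex: print(ex)
try: print(circ("scene",px("scene",(.5216,.1415,.078)),.078,rad=25))
except Exception as ex: print(ex)
E
```

```text
t 33.4 pos [0.5754 0.2609 0.198 ] tool x [ 0.0003  0.0001 -1.    ] y [0.3922 0.9199 0.0002] F [ 0.5849  0.0859 -0.4433] w 0.0428
now shift fullscale units (tool axes, before twist): [ 2.9337 -0.0025 -0.0091]
  twist deg -0.12 units -0.02 shift after twist: [ 2.9337 -0.0025 -0.0091]
  twist deg 179.88 units 29.98 shift after twist: [2.9337 0.0025 0.0091]
q6 -0.8522155284369723 q [ 0.3156  0.431   1.538   0.      1.1722 -0.8522]
(array([0.5255, 0.1413, 0.0283]), np.float64(0.07609268758870248), 586)
(array([0.5239, 0.1429, 0.0275]), np.float64(0.07832951137800914), 452)
```

View pics/s10c.png

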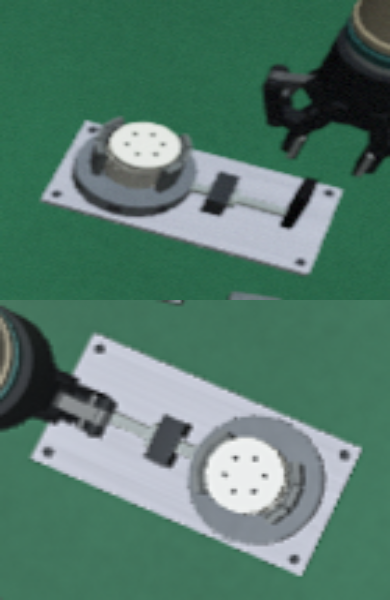

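```bash
python3 - <<'E'
from h import *
np.set_printoptions(precision=4,suppress=True)
for n,off in(("top",(0,0)),("scene",(-.002,.003))):
    W=cloud(n,np.load(f'd_{n}.npy'));p=np.load(f'p_{n}.npy').astype(int)
    c=np.array([.5236,.139])+off
    r=np.hypot(W[...,0]-c[0],W[...,1]-c[1])
    m=(r<.034)&(p.min(-1)>185)&(W[...,2]>.068)
    k=cv2.morphologyEx(m.astype(np.uint8),cv2.MORPH_CLOSE,np.ones((5,5)))
    q=np.argwhere(k)[:,::-1]
    cs,_=cv2.findContours(k,cv2.RETR_EXTERNAL,cv2.CHAIN_APPROX_NONE);q=max(cs,key=cv2.contourArea)[:,0].astype(float)
    K,R,t=cam(n);C=-R.T@t
    ray=np.c_[(q-[K[0,2],K[1,2]])/[K[0,0],K[1,1]],np.ones(len(q))]@R
    zt=.076+(.002 if n=="scene" else 0)
    P=C+ray*((zt-C[2])/ray[:,2])[:,None]
    from scipy.optimize import least_squares
    f=least_squares(lambda s:np.hypot(P[:,0]-s[0],P[:,1]-s[1])-s[2],[*P.mean(0)[:2],.028],loss='soft_l1',f_scale=.001)
    print(n,'centre',f.x, 'rel', f.x[:2]-c)
    w=W[m&(r<.024)];A=np.c_[w[:,:2]-c,np.ones(len(w))]
    s=np.linalg.lstsq(A,w[:,2],rcond=None)[0];print(' plane',s,len(w),'resid',np.std(w[:,2]-A@s))
    im=p[235:275,220:275,::-1] if n=="top" else p[190:250,375:440,::-1]
    cv2.imwrite(f'pics/z_{n}.png',cv2.resize(im.astype(np.uint8),None,fx=9,fy=9,interpolation=cv2.INTER_CUBIC))
E
```

```text
top centre [0.5245 0.1398 0.0267] rel [0.0009 0.0008]
 plane [-0.0024  0.0027  0.0763] 354 resid 0.0017037551459000435
scene centre [0.5229 0.1423 0.026 ] rel [0.0013 0.0003]
 plane [-0.0081  0.0068  0.0785] 298 resid 0.0016456616121117633
```

View pics/z_top.png

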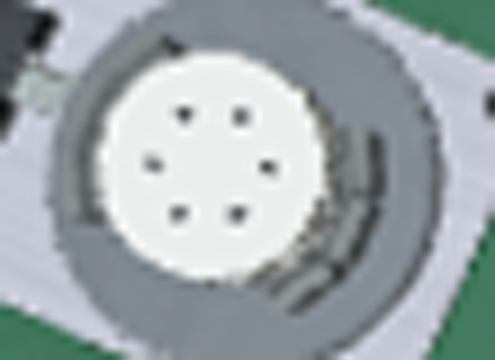

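View pics/z_scene.png

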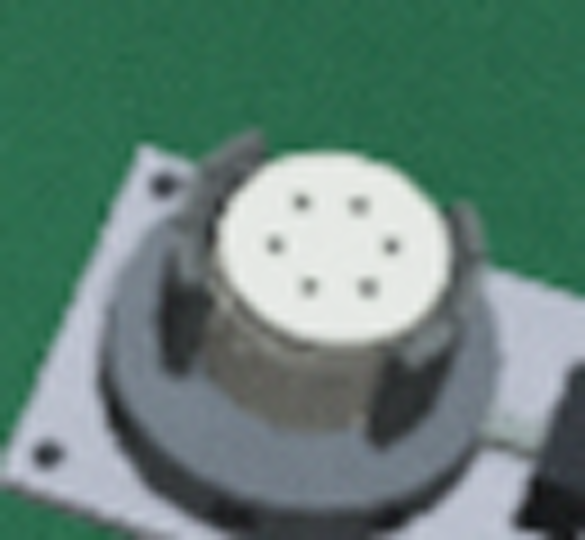

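The disc is level (tilt about 0.004 rad), its top at 0.0763, centre within 2 mm of the axis: seated. Next I grip the tab.

play_rows --pt "0.5 0.3 0 -0.01 0" --pt "0.5 0.8 0 0 0" --pt "0.5 0.9 0 0 0" --pt "0.5 0.6 0 0 0" --pt "0.5 0.33 0 0 0" --pt "0.5 0 0 0 0" --pt "0.5 0 0 0 0"

```text
clock: 34.2
position: [0.5754, 0.2611, 0.1101]
ee_rot: [0.693, 0.141, 0.693, -0.141]
contact_force: [0.8, -0.1, 1.5]
width: 0.0423
```

```bash
python3 - <<'E'
from plan import *
plan(.5751,.2609,.110,FY)
p,d=save("scene","pics/s11.png")
c=p[150:290,400:520,::-1];cv2.imwrite('pics/s11c.png',cv2.resize(c,None,fx=4,fy=4,interpolation=cv2.INTER_CUBIC))
E
```

```text
t 34.2 pos [0.5754 0.2611 0.1101] tool x [ 0.0007  0.0003 -1.    ] y [0.3903 0.9207 0.0005] F [ 0.7625 -0.0825  1.4664] w 0.0423
now shift fullscale units (tool axes, before twist): [ 0.0037 -0.0113 -0.0068]
  twist deg -0.0 units -0.0 shift after twist: [ 0.0037 -0.0113 -0.0068]
  twist deg 180.0 units 30.0 shift after twist: [0.0037 0.0113 0.0068]
q6 -0.8538784852558089 q [ 0.316   0.5149  1.6408  0.      0.9852 -0.8539]
```

View pics/s11c.png

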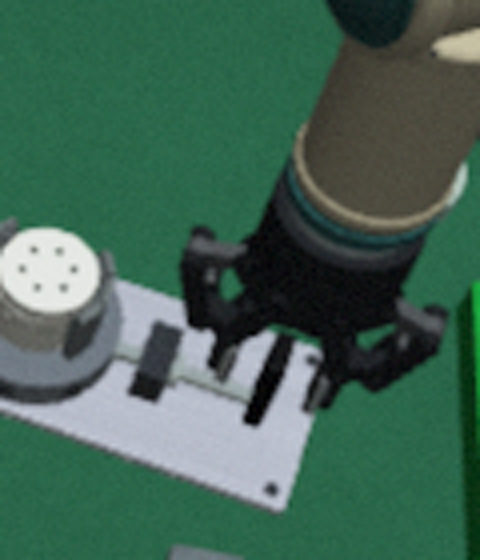

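play_rows --pt "1 0 0 0 0" --pt "1 0 0 0 0" --pt "1 0 0 0 0" --pt "1 0 0 0 0" --pt "1 0 0 0 0" --pt "1 0 0 0 0" --pt "1 0 0 0 0" --newtons 60

```text
clock: 34.95
position: [0.5755, 0.2611, 0.1108]
ee_rot: [0.693, 0.141, 0.692, -0.141]
contact_force: [0.1, 0.3, 7.5]
width: 0.0091
```

```bash
python3 - <<'E'
from plan import *
plan(.5751,.2609,.110,FY)
E
```

```text
t 34.95 pos [0.5755 0.2611 0.1108] tool x [ 0.0016  0.0004 -1.    ] y [0.3902 0.9207 0.001 ] F [0.0603 0.3324 7.5233] w 0.0091
now shift fullscale units (tool axes, before twist): [ 0.0274 -0.0096 -0.0093]
  twist deg 0.01 units 0.001 shift after twist: [ 0.0274 -0.0096 -0.0093]
  twist deg -179.99 units -29.999 shift after twist: [0.0274 0.0096 0.0093]
q6 -0.8540494529985525 q [ 0.3159  0.5138  1.6406 -0.0001  0.9855 -0.854 ]
```

play_rows --pt "1 0 0.1 0 0" --pt "1 0 0.1 0 0" --pt "1 0 0.1 0 0" --pt "1 0 0.1 0 0" --pt "1 0 0.1 0 0" --pt "1 0 0.1 0 0" --pt "1 0 0 0 0" --pt "1 0 0 0 0" --pt "1 0 0 0 0"

```text
clock: 35.85
position: [0.5815, 0.2752, 0.1107]
ee_rot: [0.693, 0.139, 0.693, -0.142]
contact_force: [-3.5, -7.4, 8.8]
width: 0.0096
```

```bash
python3 - <<'E'
from plan import *
plan(.5755,.2611,.1108,FY)
p,d=save("scene","pics/s12.png");p2,d2=save("top","pics/t12.png")
c=p[160:290,380:520,::-1];e=p2[195:295,165:290,::-1]
cv2.imwrite('pics/s12c.png',np.vstack([cv2.resize(c,(420,360)),cv2.resize(e,(420,240))]))
E
```

```text
t 35.85 pos [0.5815 0.2752 0.1107] tool x [-0.0013 -0.0042 -1.    ] y [ 0.3896  0.921  -0.0043] F [-3.5293 -7.4269  8.8467] w 0.0096
now shift fullscale units (tool axes, before twist): [-0.0006 -0.5114  0.0002]
  twist deg 0.05 units 0.008 shift after twist: [-0.0006 -0.5114  0.0006]
  twist deg -179.95 units -29.992 shift after twist: [-0.0006  0.5114 -0.0006]
q6 -0.8327665232493034 q [ 0.3356  0.5296  1.6098 -0.0042  1.0048 -0.8328]
```

View pics/s12c.png

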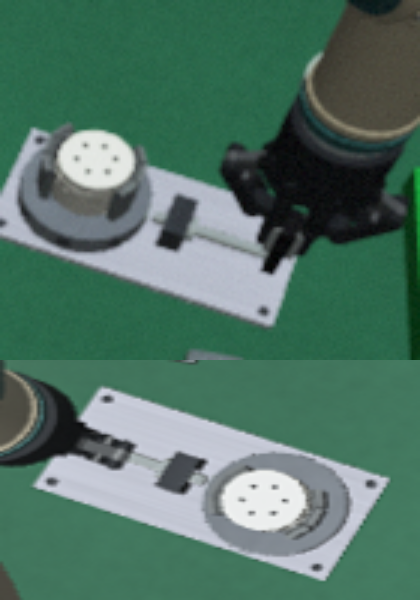

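play_rows --pt "1 0 0.06 0 0" --pt "1 0 0.06 0 0" --pt "1 0 0.05 0 0" --pt "1 0 0 0 0" --pt "1 0 0 0 0"

```text
clock: 36.45
position: [0.5833, 0.2796, 0.1107]
ee_rot: [0.693, 0.139, 0.693, -0.142]
contact_force: [-3.1, -9.5, 8.6]
width: 0.0093
```

```bash
python3 - <<'E'
from plan import *
plan(.5755,.2611,.1108,FY)
s=manip.get_state();print(s["contact_force"]@FY,s["qd"])
E
```

```text
t 36.45 pos [0.5833 0.2796 0.1107] tool x [-0.0018 -0.0049 -1.    ] y [ 0.3895  0.921  -0.0052] F [-3.1394 -9.4734  8.572 ] w 0.0093
now shift fullscale units (tool axes, before twist): [-0.0002 -0.6677  0.0005]
  twist deg 0.05 units 0.008 shift after twist: [-0.0002 -0.6677  0.0011]
  twist deg -179.95 units -29.992 shift after twist: [-0.0002  0.6677 -0.0011]
q6 -0.8268829686194581 q [ 0.3413  0.5342  1.6007 -0.0048  1.01   -0.8269]
-9.947487558143694 [-0.0023  0.0003  0.002   0.0001 -0.0005 -0.0016]
```

play_rows --pt "1 0 0.04 0 0" --pt "1 0 0 0 0" --pt "1 0 0 0 0" --pt "1 0 0 0 0" --pt "1 0 0 0 0" --pt "1 0 0 0 0" --pt "1 0 0 0 0" --pt "1 0 0 0 0" --pt "1 0 0 0 0" --pt "1 0 0 0 0"

```text
clock: 37.45
position: [0.5835, 0.2799, 0.1107]
ee_rot: [0.693, 0.138, 0.693, -0.143]
contact_force: [-3.7, -10.7, 9.0]
width: 0.0093
```

```bash
python3 - <<'E'
from m import *
from plan import *
s=manip.get_state();print(s["position"],s["contact_force"]@FY,s["width"])
p,d=save("scene","pics/s13.png");p2,d2=save("top","pics/t13.png")
c=p[160:290,380:520,::-1];e=p2[195:295,165:290,::-1]
cv2.imwrite('pics/s13c.png',np.vstack([cv2.resize(c,(420,360)),cv2.resize(e,(420,240))]))
for n in("scene","top"):
  for q in("pin_tip","pull_tab"):
    for r in manip.mark_of(n,q)[:2]:
        w=c2w(n,r["location"]);print(n,q,round(r["conf"],2),w,"along y:",(w-np.array([.5232,.1385,0]))@FY)
for r in manip.regions_of("top","disc_center")[:6]:
    v,u=np.nonzero(r["mask"]);print(r["conf"],u.mean(),v.mean(),len(u))
W=cloud("top",d2);m=(np.hypot(W[...,0]-.5245,W[...,1]-.1398)<.02);print("disc top z",np.median(W[m][:,2]))
s=manip.get_state();print(s["clock"],s["position"],s["contact_force"]@FY)
E
```

```text
[0.5835 0.2799 0.1107] -11.317986713346558 0.009332248200714556
scene pin_tip 0.54 [0.5233 0.1386 0.0603] along y: 0.00011709602803937763
scene pull_tab 0.57 [0.7473 0.2009 0.0057] along y: 0.14487433437944047
top pin_tip 0.4 [0.5484 0.2004 0.0216] along y: 0.06681110502685388
top pin_tip 0.21 [ 0.683  -0.0862  0.0028] along y: -0.14454680398269412
top pull_tab 0.33 [0.5235 0.1388 0.042 ] along y: 0.0003523372937866107
0.94 436.92609699769054 216.1270207852194 433
0.89 346.8756345177665 223.90862944162436 394
0.66 243.7720430107527 252.9763440860215 465
0.59 222.3072429906542 166.46612149532712 856
0.56 316.23595505617976 254.83370786516855 445
0.36 227.70054200542006 245.7642276422764 3690
disc top z 0.07623807262972962
37.8 [0.5834 0.2799 0.1107] -11.270893307580337
```

View pics/s13c.png

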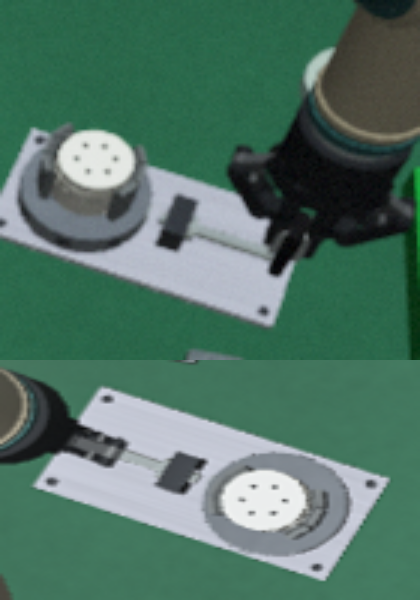

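The plunger is on its stop: 20.4 mm of TCP travel, and the force rose from 9.9 to 11.3 N while the arm barely moved. The stack is undisturbed, so I'm handing in.

```bash
python3 - <<'E'
from rig import manip
print(manip.sign_off())
E
```

```text
the job is handed in; nothing more can be done
None
```

The housing, spacer ring and white six-dot disc are stacked in the pocket and released. The plunger is pulled back against its stop and still gripped at 60 N. I handed the job in at about 38 s; no verdict is reported.

**Stack, last checks:**

| Part | Top height | Expected | Distance from pocket axis |
|---|---|---|---|
| Housing | 0.0562 m | 0.056 m | about 0.6 mm |
| Spacer | 0.0658 m | 0.066 m | about 0.8 mm |
| Disc | 0.0762 m | 0.076 m | about 1.8 mm, tilt about 0.004 rad |

- **Plunger:** The tool travelled 20.4 mm. The pull rose to 11.3 N with almost no further motion, and position and force then stayed steady. In the last picture the pin no longer showed between the bracket and the carrier.
- **Disagreements:**
  - The scene camera read about 2 to 3 mm off the top camera. I used the top camera, which matched the arm's own position for the centred housing to 0.3 mm.
  - A first, looser fit put the disc about 3.6 mm off the axis because it included the wall tops. A stricter mask gave the value in the table.
  - The networks' pull_tab and most of their pin_tip marks were unusable at the end. One top-view pin_tip (confidence 0.40) lay about 17 mm outside the hole mouth, where 10 mm is expected.
- **Bystanders:** I saw no contact with any, but I did not measure their positions again at the end.

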